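# Index the sprung-pin rotary stand to the yellow station

## Task

Pull the red knob straight up until its sprung pin is clear of the hole plate, swing the index arm round to the yellow-tagged station, let the pin down onto the plate and feel along it with light force until the pin drops fully home in the yellow station's hole, then let go. Never wrench the pin sideways against a hole or press it hard on the plate, and leave the things around the stand where they are.

Things in the scene. Friction and masses are not known exactly. Their poses are not given: they have to be found in the camera images.
- base: green round base of the rotary indexing stand, fixed to the bench, 280 mm wide at the foot, 264 mm above, rim top 38 mm above the bench. Origin on the turning axis at bench level; z up. The start hole, where the pin is at first, lies exactly on its -x side.
- plate_top (a point): point on the turning axis, level with the top of the ring of steel plate segments (50 mm above the bench; ring from 63 to 107 mm off the axis). Five 11 mm wide through holes lie on its 85 mm radius circle: the start hole, and one for each tag about 45 and 90 degrees either side of it. The plate is unbroken between holes. The tagged holes were set by hand: see the yellow tag.
- table_arm: the part that turns: 104 mm aluminium table with a brass cutter body in the middle (48 mm wide, top 92 mm above the bench) and a grey index arm 26 mm wide that reaches out along -x to the pin. Origin on the turning axis, 50 mm above the bench. Turns 100 degrees either way from the start hole; takes about 1 N at the knob; stays where left.
- plunger: sprung steel pin, upright, 8 mm thick, flat tip with a 1 mm chamfer, sliding in the index arm 85 mm from the axis. Origin at its lower tip: 42 mm above the bench when home (8 mm into the plate), 50 mm resting on the plate, 56 mm at its upper stop; pull it 10 to 12 mm. Spring: 5.5 N home, 8.5 N on the plate, 10.5 N at the stop; let go when raised it snaps down. Sliding it on the plate takes about 2 N. Its housing is 26 mm wide, top at 75 mm.
- knob_mid (a point): middle of the round red knob fixed on top of the pin, straight above the pin's tip by 52 mm (94 mm above the bench when home). The knob is 26 mm in diameter and 27 mm high, from 80 to 107 mm above the bench when the pin is home; it spins freely on the pin, so the hand need not turn with the arm.
- tag_yellow: yellow round tag, 16 mm wide, 8 mm high, fixed on the rim 121 mm from the turning axis; origin at the centre of its underside. It marks the target station. The station's hole lies further in (85 mm from the axis), 3 to 6 degrees (4.5 to 9 mm along the circle) to one or the other side of the radial line through the tag. The other three stations are set as loosely.
- tag_blue: blue tag like the yellow one, marking another station, not wanted
- tag_red: red tag like the yellow one, marking another station, not wanted
- tag_white: white tag like the yellow one, marking another station, not wanted
- nut: black steel collet nut ring, 40 mm wide, 22 mm high, lying flat beside the stand; bystander, to be left alone
- collet: steel collet, up to 32 mm wide, 34 mm high, standing beside the stand; bystander, to be left alone
- wrench: steel wrench lying on the bench; bystander, to be left alone
- driver: green-handled screwdriver lying on the bench; bystander, to be left alone
- tray: blue divided tray, 120 x 160 x 45 mm; bystander, to be left alone
- carton: cardboard carton, 100 x 140 x 60 mm; bystander, to be left alone
- can: can, 60 mm wide, 110 mm high; bystander, to be left alone

How it is judged:
On the way, in this order (a step that is already met when the one before it is completed fails the run):
1. the pin is drawn clear of the plate while still over its start hole (z of plunger in the frame of base above 0.0505 m and distance of plunger from where it was at the start of the episode below 0.02 m), for 0.1 s.
2. the pin is fully home in the yellow station's hole (horizontal distance between plunger and tag_yellow below 0.05 m and z of plunger in the frame of base below 0.0445 m), for 0.2 s.
At the end, for the whole second after the job is handed in: The pin rests fully home in the hole of the yellow station: its tip less than 44.5 mm above the bench and less than 50 mm (level) from the yellow tag, not moving (under 5 mm/s), and nothing else touched (all of step 2 and linear speed of plunger below 0.005 m/s).
It fails at once if the pin presses on the hole plate (sideways in a hole or down on its face) with more than 25 N (contact force between plunger_c0 and anything else above 25 N).
It fails at once if a bystander is moved more than 15 mm (distance of any of nut, collet, wrench, driver, tray, carton, can from where it was at the start of the episode above 0.015 m).
It also fails if it takes over 51 s, if anything falls off the work surface, if the arm or the gripper's body presses on something with over 40 N, if the wrist force passes 120 N, or if a joint passes its speed limit or range.

## Robot

A 6-joint arm with a two-finger parallel gripper is mounted at the origin on the work surface. World frame = base frame: x ahead of the robot, y to its left, z up, the work surface at z = 0. Lengths are in m, angles in rad, forces in N, time in s.
With the tool pointing down it reaches from about 0.375 to 0.9 m from the base axis. Payload 3.1 kg.
Tool frame: the origin (TCP) lies midway between the tips of the shut fingers; the grasp point (between the pads) lies robot.tcp_to_grasp behind it (robot.tcp_to_grasp is the distance from the TCP to the grasp point, in m); z points along the fingers, y is the direction in which the jaws open and shut (so a half turn about z gives the same grasp; the last joint's range is limited). The gripper opens to 87 mm and grips with 3 to 60 N. Pads are 19 mm wide; open, the fingers measure 117 mm over their backs; the gripper's body (75 mm by 190 mm) begins 51 mm behind the grasp point.
Start: joints at [-1.369, 0.527, 1.433, -0, 1.181, -0.178], TCP at [0.232, -0.58, 0.223] pointing down, gripper open.
Joint ranges: [-3.08, 3.08], [-0.75, 2.2], [0.22, 2.44], [-1.43, 4.57], [0, 2.65], [-2.85, 2.85]. Speed limits (rad/s): [2.79, 2.79, 3.14, 3.14, 3.14, 3.14].

## Interface

Orientations are given as a unit quaternion [x, y, z, w].
In Python, from rig import robot, cams, nets gives the robot as it stands. The module is installed in compiled form; this text tells all that it offers.
- The arm moves only by the tool play_rows, never from a script. Its argument "commands" is a list of rows, each an object of numbers: "x", "y", "z": the shift along the tool's x, y, z in mm; "spin": the turn about the tool's z in rad. In form: [{"x": .., "y": .., "z": .., "spin": ..}, ...]. A call has 1 to 8 rows; each row shifts and turns the pose as measured when the row begins, along the tool's axes as they then stand; what a row does not reach is not made up. A row lasts 1/10 s, in which the tool goes at most 50 mm and 8.59 degrees, less where a joint would pass 70% of its speed; a pose out of reach is approached as far as the arm can. A call is refused whole if a number of a shift passes 50 or a number of a turn 0.15, either way. A call with a gripper value outside its range is refused whole. "grip" is the opening, from 0 (shut) to 1 (fully open), set as the call begins (left out, the last holds). The fingers move at their own pace and stop on an object; "newtons" is the grip in N (left out, the last holds). Time passes only in rows, so rows that do not move let the fingers close. It gives the time, the measured TCP pose, the force and the opening at its end, in the units of the state.
- robot.get_obs(): the state, without advancing time (a new reading comes with each control period).
- cams.camera(name): name is "scene" or "top" or "wrist"; returns a dict with "img" (384x512x3 uint8, red, green, blue), "fx", "fy", "cx", "cy" (pixels), "world_to_cam" (4x4, takes a point from world to camera coordinates); the wrist camera has in their place "mount" (4x4, takes a point from camera to tool coordinates, whose origin is the TCP and whose axes are the flange's). Camera axes: x right, y up, looking along -z (the intrinsics and any distortion apply to the point x, -y, -z); pixel columns grow to the right and rows downward; lengths in m; the calibration is good to about 2 mm. A picture is of the moment at which its call begins: read the wrist's pose just before it. There is no depth.
- robot.hand_in(): hands the job in, once; it reports no verdict.
Trained networks look in a picture, given as the dict that the camera call returned (one of the last four; its "shot" number tells which), for a name from the list of things; names that differ only in an ending like _2 or _b are one class to them, and where a whole thing is asked for, a point or a joint stands for the part that bears it (a point fixed in the world has none). Each returns a list of dicts, best first, with "conf" (0 to 1); they miss things now and then, are a little off and sometimes report something else, mostly with a low value. They report only what shows in the picture. A call takes as long as a camera call.
- nets.outline_of(picture, name): "region" (384x512 bool, what is visible of it) and "pixel" ([column, row] in pixels, amid what is visible of it).
The state is a dict: "time": time; "q": joint angles; "joint_velocities": joint speeds; "joint_torque": joint torques, N m; "position": TCP position; "tool_rot": TCP orientation; "ft_force": force on the tool from outside, world axes, zero at the start; "moment": the same for the moment, N m; "grip_width": finger opening in m.
Only numpy, scipy, OpenCV 4.12 (cv2) and the standard library are available. Lean on these libraries where they do the work, as an engineer would, in place of code of your own. Each camera call takes 0.05 s, during which the arm holds its last target.

## Working session

There is one attempt and no reset: what is moved stays moved. The work goes in short steps, Python scripts to look and compute and a tool call to move; the robot and the scene stay as the last step left them, time stands still between calls to the robot, and variables do not carry over. Pictures are saved under pics/ and viewed, and the job is handed in when it is done.

Besides the shell and the picture viewer there is one more tool, called after "Request:" in YAML: its name, and indented under it one key for each argument. play_rows: Moves the arm, as the interface text tells. Its arguments: {"type":"object","properties":{"commands":{"type":"array"},"grip":{"type":"number"},"newtons":{"type":"number"}},"required":["commands"]}

```bash
ls; mkdir -p pics; cat > h.py <<'E'
import numpy as np, cv2
from rig import robot, cams, nets
def save(p,n): cv2.imwrite('pics/'+n,cv2.cvtColor(p['img'],cv2.COLOR_RGB2BGR))
def ray(p,px,T=None):
    T=np.linalg.inv(p['world_to_cam']) if T is None else T
    d=np.array([(px[0]-p['cx'])/p['fx'],-(px[1]-p['cy'])/p['fy'],-1.])
    return T[:3,3],T[:3,:3]@d
def atz(p,px,z,T=None):
    o,d=ray(p,px,T); return o+d*(z-o[2])/d[2]
def proj(p,X,T=None):
    W=p['world_to_cam'] if T is None else np.linalg.inv(T)
    c=W@np.append(X,1); return np.array([p['cx']+p['fx']*c[0]/-c[2],p['cy']+p['fy']*c[1]/c[2]])
E
python3 - <<'E'
from h import *
o=robot.get_obs(); print(o, robot.tcp_to_grasp)
for n in ['scene','top']:
    p=cams.camera(n); save(p,n+'0.png'); print(n,[k for k in p if k!='img'],p['fx'],p.get('dist'))
    hs={'tag_yellow':.046,'tag_red':.046,'tag_blue':.046,'tag_white':.046,'knob_mid':.094,'table_arm':.05,'base':.02,'plunger':.09}
    for t,z in hs.items():
        for r in nets.outline_of(p,t)[:2]:
            print(n,t,round(r['conf'],2),np.round(r['pixel'],1),int(r['region'].sum()),np.round(atz(p,r['pixel'],z),4))
E
```

```text
pics
{'time': 0.0, 'q': array([-1.36848271e+00,  5.28481092e-01,  1.43394200e+00, -5.32535446e-06,
        1.18139901e+00, -1.78499280e-01]), 'joint_velocities': array([-5.97906064e-05, -6.45869330e-05, -1.20053571e-03, -3.16307850e-04,
       -1.49713810e-03,  1.00628694e-03]), 'joint_torque': array([ 1.44199970e-03, -4.40033698e+01, -1.76593995e+01,  6.32384839e-02,
        5.79607137e-02, -1.73523267e-04]), 'position': array([ 0.2321687 , -0.5794621 ,  0.22154986]), 'tool_rot': array([ 9.81926591e-01,  1.89258889e-01, -1.57349367e-05, -1.11461605e-03]), 'ft_force': array([-0.51554313,  0.61100242, -0.11683931]), 'moment': array([-0.03294733, -0.00713621,  0.05733028]), 'grip_width': 0.08695785516681168} 0.0187
scene ['fx', 'fy', 'cx', 'cy', 'world_to_cam', 'shot'] 465.4955150271353 None
scene tag_blue 0.67 [159.7 156.2] 920 [ 0.4986 -0.5357  0.046 ]
scene tag_blue 0.6 [339.7 237.9] 117 [0.5075 0.3209 0.046 ]
scene knob_mid 0.5 [285.4 197.4] 45 [0.4845 0.0906 0.094 ]
scene table_arm 0.9 [283.4 220.5] 699 [0.5476 0.1286 0.05  ]
scene table_arm 0.28 [356.9 279.7] 352 [0.6469 0.4553 0.05  ]
scene base 0.8 [283.1 237.4] 2882 [0.5906 0.1589 0.02  ]
scene plunger 0.62 [283.1 196.3] 32 [0.479  0.0772 0.09  ]
top ['fx', 'fy', 'cx', 'cy', 'world_to_cam', 'shot'] 443.3810942899888 None
top tag_red 0.36 [158.2 180.9] 128 [0.569  0.4271 0.046 ]
top table_arm 0.8 [225.9 188.5] 526 [0.5335 0.1254 0.05  ]
top table_arm 0.51 [386.3 205. ] 1025 [ 0.4591 -0.5801  0.05  ]
top base 0.69 [220.6 183.1] 2147 [0.5642 0.1515 0.02  ]
```

View pics/scene0.png

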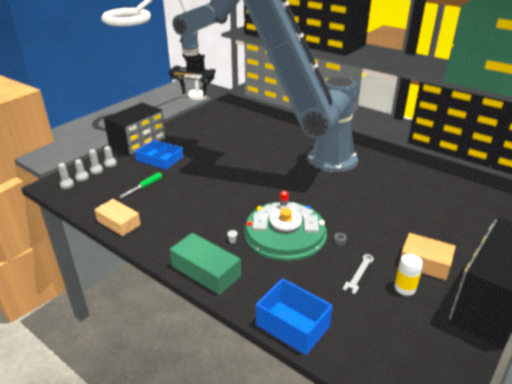

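View pics/top0.png

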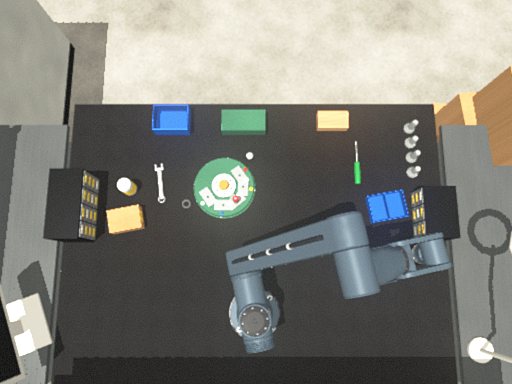

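```bash
python3 - <<'E'
import cv2
a=cv2.imread('pics/top0.png')[140:230,170:280]; cv2.imwrite('pics/tc.png',cv2.resize(a,None,fx=6,fy=6,interpolation=cv2.INTER_CUBIC))
a=cv2.imread('pics/scene0.png')[170:280,220:350]; cv2.imwrite('pics/sc.png',cv2.resize(a,None,fx=5,fy=5,interpolation=cv2.INTER_CUBIC))
E
```

```text
(no output)
```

View pics/tc.png

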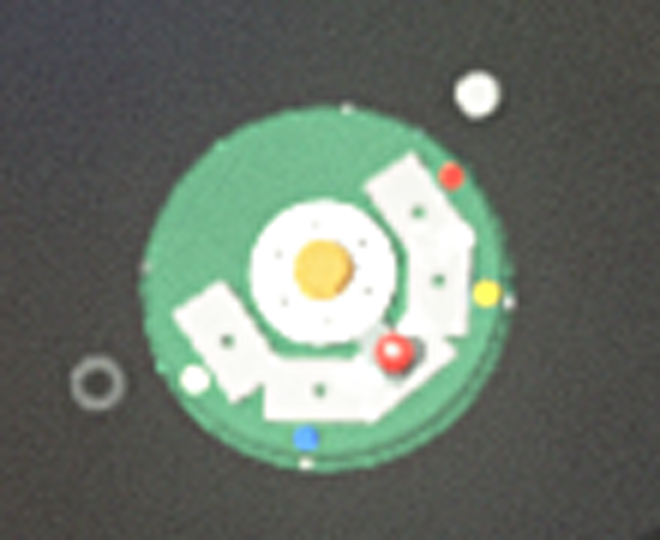

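View pics/sc.png

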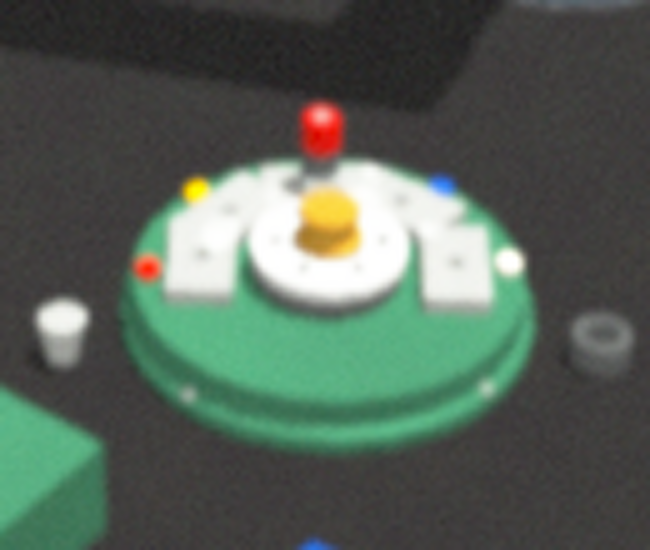

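The top view shows the stand at about (224,187), with the knob at (235,198). The yellow tag is at about (251,189), and its hole shows as a dark dot at about (243,186). Next I'll compute positions.

```bash
cat > a.py <<'E'
from h import *
p=cams.camera('top')
f=lambda u,v:np.array([(u+.5)/6-.5+170,(v+.5)/6-.5+140])
P={'axis_table':(323,271,.06),'brass':(323,269,.092),'hY':(439,279,.05),'hR':(417,211,.05),'hB':(320,390,.05),'hW':(227,341,.05),'tY':(486,293,.046),'tR':(452,176,.046),'tB':(306,438,.046),'tW':(194,379,.046),'knob':(394,351,.107),'nut':(97,383,.022),'collet':(477,94,.034)}
W={k:atz(p,f(v[0],v[1]),v[2]) for k,v in P.items()}
c=W['brass']
for k,w in W.items():
    d=w-c; print(k,np.round(w,4),'r %.1f az %.1f'%(1e3*np.hypot(*d[:2]),np.degrees(np.arctan2(d[1],d[0]))))
H=np.array([W[k][:2] for k in ['hY','hR','hB','hW']])
A=np.c_[2*H,np.ones(4)]; s=np.linalg.lstsq(A,(H**2).sum(1),rcond=None)[0]; print('fit',s[:2],np.sqrt(s[2]+s[:2]@s[:2]))
E
python3 a.py
```

```text
axis_table [0.5484 0.1359 0.06  ] r 5.5 az 23.7
brass [0.5434 0.1337 0.092 ] r 0.0 az 0.0
hY [0.5444 0.0509 0.05  ] r 82.8 az -89.3
hR [0.5958 0.0675 0.05  ] r 84.5 az -51.6
hB [0.4616 0.1377 0.05  ] r 81.9 az 177.2
hW [0.498  0.2064 0.05  ] r 85.7 az 121.9
tY [0.5346 0.0163 0.046 ] r 117.8 az -94.3
tR [0.6235 0.0417 0.046 ] r 122.0 az -49.0
tB [0.4267 0.1477 0.046 ] r 117.5 az 173.2
tW [0.4704 0.2305 0.046 ] r 121.2 az 127.0
knob [0.4806 0.0813 0.107 ] r 81.7 az -140.1
nut [0.4714 0.3053 0.022 ] r 186.1 az 112.8
collet [0.69   0.0233 0.034 ] r 183.6 az -37.0
fit [0.54631844 0.13626504] 0.08501626664505493
```

```bash
cat >> h.py <<'E'
from scipy.spatial.transform import Rotation as R
def Ttool(o):
    T=np.eye(4);T[:3,:3]=R.from_quat(o['tool_rot']).as_matrix();T[:3,3]=o['position'];return T
def need(target,o=None):
    o=o or robot.get_obs(); T=Ttool(o); d=T[:3,:3].T@(np.array(target)-T[:3,3]); return np.round(d*1e3,1)
E
python3 - <<'E'
from h import *
p=cams.camera('wrist'); np.set_printoptions(precision=4,suppress=True); print(p['mount'],p['fx'],p['cx'],p['cy']); print(need([.47,.07,.30]))
print(robot.get_obs()['time'])
E
```

```text
[[-0.0003  0.9646  0.2636  0.0721]
 [ 1.      0.0002  0.0004  0.0011]
 [ 0.0003  0.2636 -0.9646 -0.1613]
 [ 0.      0.      0.      1.    ]] 328.10045709322134 251.6078351100836 187.0760877863278
[ 462.3 -515.3  -77.5]
1.0
```

Request:
play_rows:
  commands:
    - {"x": 30,"y": -31,"z": -4}
    - {"x": 30,"y": -31,"z": -4}
    - {"x": 30,"y": -31,"z": -4}
    - {"x": 30,"y": -31,"z": -4}
    - {"x": 30,"y": -31,"z": -4}
    - {"x": 30,"y": -31,"z": -4}
    - {"x": 30,"y": -31,"z": -4}
    - {"x": 30,"y": -31,"z": -4}

```text
invalid input
```

Request:
play_rows:
  commands:
    - {"x": 30,"y": -31}
    - {"x": 30,"y": -31}
    - {"x": 30,"y": -31}
    - {"x": 30,"y": -31}
    - {"x": 30,"y": -31}
    - {"x": 30,"y": -31}
    - {"x": 30,"y": -31}
    - {"x": 30,"y": -31}

```text
invalid input
```

```bash
python3 - <<'E'
from h import *
o=robot.get_obs();print(o['time'],o['position'],o['tool_rot'],need([.51,.10,.25]))
E
```

```text
1.0 [ 0.23230617 -0.58020587  0.22255821] [ 9.81928137e-01  1.89254151e-01 -9.60690129e-06  1.43117239e-05] [ 510.6 -528.3  -27.5]
```

Every key seems to be required in each row.

Request:
play_rows:
  commands:
    - {"x": 30,"y": -31,"z": -4,"spin": 0}
    - {"x": 30,"y": -31,"z": -4,"spin": 0}
    - {"x": 30,"y": -31,"z": -4,"spin": 0}
    - {"x": 30,"y": -31,"z": -4,"spin": 0}
    - {"x": 30,"y": -31,"z": -4,"spin": 0}
    - {"x": 30,"y": -31,"z": -4,"spin": 0}
    - {"x": 30,"y": -31,"z": -4,"spin": 0}
    - {"x": 30,"y": -31,"z": -4,"spin": 0}

```text
time: 1.8
position: [0.3659, -0.2575, 0.2539]
tool_rot: [0.983, 0.184, 0.001, 0.004]
ft_force: [0.8, -0.0, -1.0]
grip_width: 0.087
```

Request:
play_rows:
  commands:
    - {"x": 33,"y": -35,"z": 0,"spin": 0}
    - {"x": 33,"y": -35,"z": 0,"spin": 0}
    - {"x": 33,"y": -35,"z": 0,"spin": 0}
    - {"x": 33,"y": -35,"z": 0,"spin": 0}
    - {"x": 33,"y": -35,"z": 0,"spin": 0}
    - {"x": 33,"y": -35,"z": 0,"spin": 0}
    - {"x": 33,"y": -35,"z": 0,"spin": 0}
    - {"x": 33,"y": -35,"z": 0,"spin": 0}

```text
time: 2.6
position: [0.5168, 0.112, 0.2551]
tool_rot: [0.983, 0.182, 0.005, 0.007]
ft_force: [0.5, -0.8, 0.7]
grip_width: 0.0869
```

Request:
play_rows:
  commands:
    - {"x": 0,"y": 0,"z": 0,"spin": 0}
    - {"x": 0,"y": 0,"z": 0,"spin": 0}

```text
time: 2.8
position: [0.5185, 0.1181, 0.2552]
tool_rot: [0.982, 0.187, 0.007, 0.007]
ft_force: [0.6, 0.6, 0.2]
grip_width: 0.0874
```

```bash
python3 - <<'E'
from h import *
o=robot.get_obs();p=cams.camera('wrist');save(p,'w1.png')
print(o['time'],o['position'],o['tool_rot'])
np.savez('w1.npz',T=Ttool(o)@p['mount'],fx=p['fx'],fy=p['fy'],cx=p['cx'],cy=p['cy'])
E
```

```text
2.8 [0.51854503 0.1180964  0.25524575] [0.98231845 0.18697923 0.00665763 0.00670061]
```

View pics/w1.png

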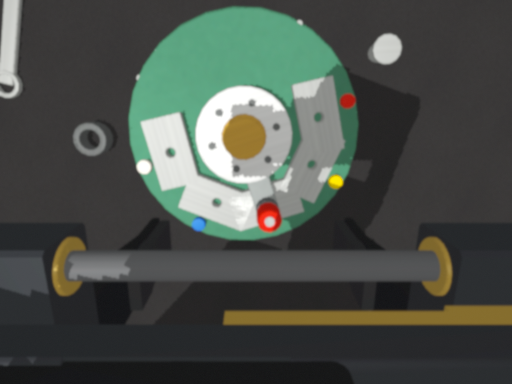

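The wrist view is clear: knob top at (268,220), yellow hole at (311,164), yellow tag at (336,182) and brass at (244,136). I'll measure these at sub-pixel level.

```bash
cat > m.py <<'E'
from h import *
import sys
d=np.load(sys.argv[1]+'.npz'); T=d['T']; p={k:float(d[k]) for k in ['fx','fy','cx','cy']}
im=cv2.imread('pics/'+sys.argv[1]+'.png'); g=cv2.cvtColor(im,cv2.COLOR_BGR2GRAY).astype(float)
def dark(u,v,r=6):
    y,x=np.mgrid[v-r:v+r+1,u-r:u+r+1]; a=g[v-r:v+r+1,u-r:u+r+1]; w=np.clip(np.median(a)-25-a,0,None); return [(x*w).sum()/w.sum(),(y*w).sum()/w.sum()]
hsv=cv2.cvtColor(im,cv2.COLOR_BGR2HSV)
def blob(u,v,r=10):
    a=hsv[v-r:v+r+1,u-r:u+r+1].astype(int);y,x=np.mgrid[v-r:v+r+1,u-r:u+r+1]
    h=hsv[v,u].astype(int); dh=abs(a[...,0]-h[0]);m=(np.minimum(dh,180-dh)<10)&(a[...,1]>140)&(a[...,2]>80); return [x[m].mean(),y[m].mean()],m.sum()
E
cat > m1.py <<'E'
from m import *
hol={'Y':(311,164),'R':(318,117),'B':(217,202),'W':(170,153)}
H={k:atz(p,dark(*v),.05,T) for k,v in hol.items()}
t,_=blob(336,182); tY=atz(p,t,.050,T)
b,n=blob(244,136,25); br=atz(p,b,.090,T)
Hm=np.array([h[:2] for h in H.values()])
from scipy.optimize import least_squares
s=least_squares(lambda c:np.hypot(*(Hm-c).T)-.085,[.546,.136]); c=s.x; print('axis',c,'res',s.fun*1e3,'brass',br,'tag',tY)
for k,h in list(H.items())+[('tagY',tY)]: 
    e=h[:2]-c;print(k,np.round(h,4),'az %.1f r %.1f'%(np.degrees(np.arctan2(e[1],e[0])),1e3*np.hypot(*e)))
k,n=blob(268,212,14); print('knob px',k,n, atz(p,k,.096,T))
for a in range(-146,-130,2):
    X=[c[0]+.085*np.cos(np.radians(a)),c[1]+.085*np.sin(np.radians(a)),.107]; print(a,np.round(X[:2],4),proj(p,X,T))
E
python3 m1.py w1
python3 - <<'E'
import cv2
a=cv2.imread('pics/w1.png')[90:245,190:355]; cv2.imwrite('pics/w1c.png',cv2.resize(a,None,fx=3.6,fy=3.6,interpolation=cv2.INTER_CUBIC))
E
```

```text
axis [0.54900029 0.13649459] res [-0.30571997 -0.31483415  0.23445162 -0.69475949] brass [0.55116788 0.13551893 0.09      ] tag [0.53732057 0.016729   0.05      ]
Y [0.5463 0.0518 0.05  ] az -91.8 r 84.7
R [0.5968 0.0666 0.05  ] az -55.7 r 84.7
B [0.4638 0.1368 0.05  ] az 179.8 r 85.2
W [0.5002 0.2052 0.05  ] az 125.4 r 84.3
tagY [0.5373 0.0167 0.05  ] az -95.6 r 120.3
knob px [np.float64(268.375), np.float64(213.76302083333334)] 384 [0.48677344 0.0831451  0.096     ]
-146 [0.4785 0.089 ] [260.63829305 222.63569032]
-144 [0.4802 0.0865] [263.50891665 221.97451705]
-142 [0.482  0.0842] [266.35727499 221.2191464 ]
-140 [0.4839 0.0819] [269.18052886 220.37018751]
-138 [0.4858 0.0796] [271.97584852 219.42832234]
-136 [0.4879 0.0774] [274.74041457 218.39430617]
-134 [0.49   0.0754] [277.47141893 217.26896819]
-132 [0.4921 0.0733] [280.1660658  216.05321211]
```

View pics/w1c.png

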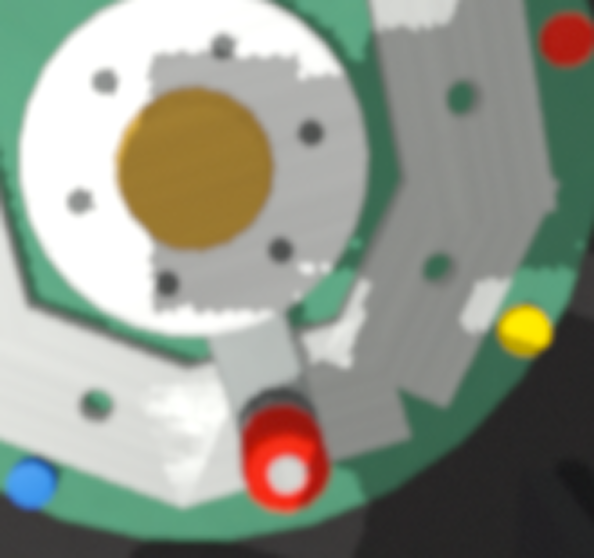

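```bash
cat >> h.py <<'E'
def gp(o=None):
    o=o or robot.get_obs(); T=Ttool(o); return T[:3,3]-robot.tcp_to_grasp*T[:3,2]
def needg(t):
    o=robot.get_obs(); T=Ttool(o); return np.round(1e3*T[:3,:3].T@(np.array(t)-gp(o)),1)
def st():
    o=robot.get_obs(); T=Ttool(o); print('t %.2f'%o['time'],'gp',np.round(gp(o),4),'zax',np.round(T[:3,2],3),'x-az %.1f'%np.degrees(np.arctan2(T[1,0],T[0,0])),'F',np.round(o['ft_force'],1),'w %.4f'%o['grip_width'])
E
python3 - <<'E'
from h import *
st(); print(needg([.483,.082,.16]))
E
```

```text
t 2.85 gp [0.5183 0.118  0.274 ] zax [ 0.016 -0.01  -1.   ] x-az 21.5 F [-0.5  0.2  0. ] w 0.0869
[-47.4  18.9 113.8]
```

Request:
play_rows:
  commands:
    - {"x": -12,"y": 5,"z": 28,"spin": 0}
    - {"x": -12,"y": 5,"z": 28,"spin": 0}
    - {"x": -12,"y": 5,"z": 28,"spin": 0}
    - {"x": -12,"y": 5,"z": 28,"spin": 0}
    - {"x": 0,"y": 0,"z": 0,"spin": 0}
  grip: 0.7

```text
time: 3.35
position: [0.4826, 0.0729, 0.1426]
tool_rot: [0.983, 0.182, 0.01, 0.007]
ft_force: [-0.3, -0.3, 1.1]
grip_width: 0.0621
```

```bash
python3 - <<'E'
from h import *
st(); print(needg([.483,.082,.098]))
o=robot.get_obs();p=cams.camera('wrist');save(p,'w2.png')
np.savez('w2.npz',T=Ttool(o)@p['mount'],fx=p['fx'],fy=p['fy'],cx=p['cx'],cy=p['cy'])
E
```

```text
t 3.35 gp [0.4822 0.0731 0.1613] zax [ 0.022 -0.011 -1.   ] x-az 21.0 F [-0.3 -0.3  1.1] w 0.0621
[ 2.9 -9.2 63.2]
```

View pics/w2.png

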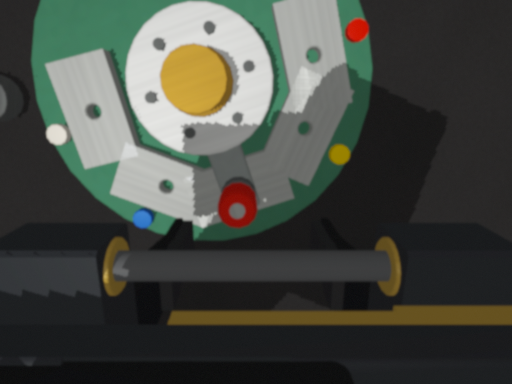

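```bash
cat > m2.py <<'E'
from m import *
hol={'Y':(304,128),'R':(313,55),'B':(166,186),'W':(93,111)}
H={k:atz(p,dark(*v),.05,T) for k,v in hol.items()}
t,_=blob(340,155,14); tY=atz(p,t,.050,T)
Hm=np.array([h[:2] for h in H.values()])
from scipy.optimize import least_squares
s=least_squares(lambda c:np.hypot(*(Hm-c).T)-.085,[.546,.136]); c=s.x; print('axis',c,'res',s.fun*1e3)
for k,h in list(H.items())+[('tagY',tY)]: 
    e=h[:2]-c;print(k,np.round(h,4),'az %.1f r %.1f'%(np.degrees(np.arctan2(e[1],e[0])),1e3*np.hypot(*e)))
k=atz(p,(237.5,210.5),.107,T); e=k[:2]-c; print('knob',k,np.degrees(np.arctan2(e[1],e[0])),np.hypot(*e))
E
python3 m2.py w2; python3 -c "
from h import *
st()"
```

```text
t 3.40 gp [0.4845 0.0734 0.163 ] zax [ 0.027 -0.011 -1.   ] x-az 21.0 F [-0.1  0.2 -0.5] w 0.0621m.py:6: RuntimeWarning: invalid value encountered in scalar divide
  y,x=np.mgrid[v-r:v+r+1,u-r:u+r+1]; a=g[v-r:v+r+1,u-r:u+r+1]; w=np.clip(np.median(a)-25-a,0,None); return [(x*w).sum()/w.sum(),(y*w).sum()/w.sum()]
Traceback (most recent call last):
  File "m2.py", line 7, in <module>
    s=least_squares(lambda c:np.hypot(*(Hm-c).T)-.085,[.546,.136]); c=s.x; print('axis',c,'res',s.fun*1e3)
ValueError: Residuals are not finite in the initial point.
```

```bash
sed -i 's/np.median(a)-25-a/np.percentile(a,60)-12-a/' m.py; python3 m2.py w2; python3 -c "
from h import *
for i in range(2):
  o=robot.get_obs();print(o['position'],o['joint_velocities'])"
```

```text
axis [0.54942923 0.13725112] res [ 0.10253907 -3.20809697  0.15273388 -3.21294496]
Y [0.5464 0.0522 0.05  ] az -92.1 r 85.1
R [0.5943 0.0688 0.05  ] az -56.8 r 81.8
B [0.4643 0.1368 0.05  ] az -179.7 r 85.2
W [0.5007 0.2029 0.05  ] az 126.6 r 81.8
tagY [0.537  0.0171 0.05  ] az -95.9 r 120.8
knob [0.48328236 0.08095124 0.107     ] -139.59775043395433 0.0868624520247268
[0.48499766 0.07315053 0.14428401] [ 0.02625158 -0.03037941 -0.07157744  0.00971889  0.0041747   0.0083627 ]
[0.48499766 0.07315053 0.14428401] [ 0.02625158 -0.03037941 -0.07157744  0.00971889  0.0041747   0.0083627 ]
```

Request:
play_rows:
  commands:
    - {"x": 2,"y": -8,"z": 10,"spin": 0}
    - {"x": 0,"y": 0,"z": 15,"spin": 0}
    - {"x": 0,"y": 0,"z": 10,"spin": 0}
    - {"x": 0,"y": 0,"z": 0,"spin": 0}
    - {"x": 0,"y": 0,"z": 0,"spin": 0}

```text
time: 3.9
position: [0.4919, 0.0813, 0.1128]
tool_rot: [0.983, 0.18, 0.019, 0.009]
ft_force: [-0.4, 0.2, -0.2]
grip_width: 0.0607
```

```bash
python3 - <<'E'
from h import *
st(); print(needg([.4838,.0820,.099]))
E
```

```text
t 3.90 gp [0.4911 0.0816 0.1315] zax [ 0.041 -0.011 -0.999] x-az 20.8 F [-0.4  0.2 -0.2] w 0.0607
[-7.8 -3.8 32.2]
```

Request:
play_rows:
  commands:
    - {"x": -3,"y": -2,"z": 5,"spin": 0}
    - {"x": -3,"y": -1,"z": 5,"spin": 0}
    - {"x": 0,"y": 0,"z": 0,"spin": 0}
    - {"x": 0,"y": 0,"z": 0,"spin": 0}

```text
time: 4.3
position: [0.4861, 0.0825, 0.1032]
tool_rot: [0.983, 0.181, 0.021, 0.01]
ft_force: [-0.7, 0.5, 0.1]
grip_width: 0.061
```

```bash
python3 - <<'E'
from h import *
st(); print(needg([.4838,.0820,.099]))
E
```

```text
t 4.30 gp [0.4853 0.0827 0.1218] zax [ 0.044 -0.011 -0.999] x-az 20.9 F [-0.7  0.5  0.1] w 0.0610
[-2.5 -0.5 22.8]
```

Request:
play_rows:
  commands:
    - {"x": -1,"y": 0,"z": 7,"spin": 0}
    - {"x": -1,"y": 0,"z": 7,"spin": 0}
    - {"x": -0.5,"y": 0,"z": 5,"spin": 0}
    - {"x": 0,"y": 0,"z": 1,"spin": 0}
    - {"x": 0,"y": 0,"z": 0,"spin": 0}

```text
time: 4.8
position: [0.4846, 0.0811, 0.0812]
tool_rot: [0.983, 0.181, 0.021, 0.01]
ft_force: [0.1, -0.7, 0.9]
grip_width: 0.0606
```

```bash
python3 - <<'E'
from h import *
st(); print(needg([.4838,.0820,.099]))
p=cams.camera('wrist');save(p,'w3.png')
p=cams.camera('scene');a=p['img'][120:270,200:370];cv2.imwrite('pics/s3.png',cv2.cvtColor(cv2.resize(a,None,fx=4,fy=4,interpolation=2),4))
E
```

```text
t 4.80 gp [0.4838 0.0813 0.0998] zax [ 0.044 -0.011 -0.999] x-az 20.8 F [ 0.1 -0.7  0.9] w 0.0606
[ 0.3 -0.6  0.8]
```

View pics/w3.png

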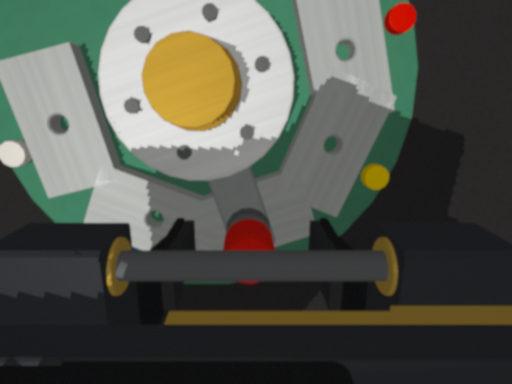

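View pics/s3.png

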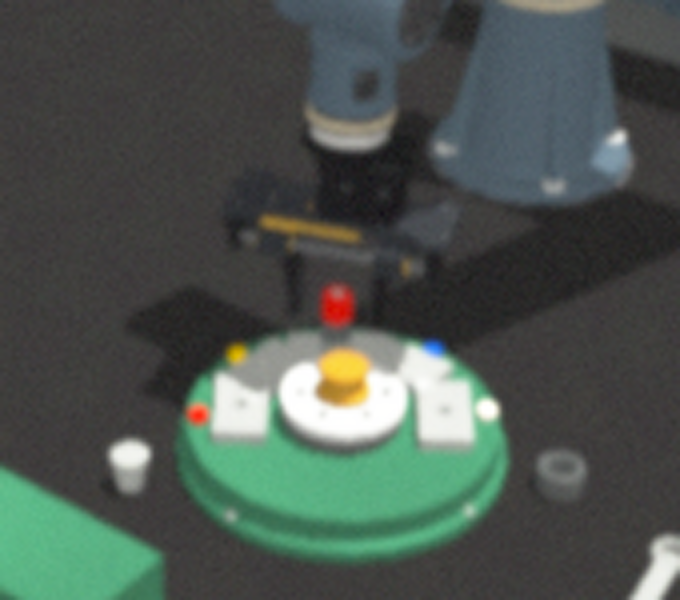

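Request:
play_rows:
  commands:
    - {"x": 0,"y": 0,"z": 0,"spin": 0}
    - {"x": 0,"y": 0,"z": 0,"spin": 0}
    - {"x": 0,"y": 0,"z": 0,"spin": 0}
    - {"x": 0,"y": 0,"z": 0,"spin": 0}
    - {"x": 0,"y": 0,"z": 0,"spin": 0}
    - {"x": 0,"y": 0,"z": 0,"spin": 0}
  grip: 0
  newtons: 12

```text
time: 5.5
position: [0.4854, 0.0813, 0.0822]
tool_rot: [0.983, 0.18, 0.022, 0.01]
ft_force: [0.5, -0.2, -1.7]
grip_width: 0.0255
```

```bash
python3 - <<'E'
from h import *
st()
E
```

```text
t 5.50 gp [0.4845 0.0815 0.1009] zax [ 0.047 -0.011 -0.999] x-az 20.8 F [ 0.5 -0.2 -1.7] w 0.0255
```

Request:
play_rows:
  commands:
    - {"x": 0,"y": 0,"z": 0,"spin": 0}
    - {"x": 0,"y": 0,"z": 0,"spin": 0}
    - {"x": 0.1,"y": 0,"z": -3,"spin": 0}
    - {"x": 0.1,"y": 0,"z": -3,"spin": 0}
    - {"x": 0.1,"y": 0,"z": -3,"spin": 0}
    - {"x": 0,"y": 0,"z": 0,"spin": 0}
  newtons: 35

```text
time: 6.1
position: [0.485, 0.0815, 0.0899]
tool_rot: [0.983, 0.18, 0.021, 0.009]
ft_force: [1.5, 0.3, -9.2]
grip_width: 0.0247
```

```bash
python3 - <<'E'
from h import *
st()
p=cams.camera('scene');a=p['img'][120:270,200:370];cv2.imwrite('pics/s4.png',cv2.cvtColor(cv2.resize(a,None,fx=4,fy=4,interpolation=2),4))
E
```

```text
t 6.10 gp [0.4842 0.0817 0.1086] zax [ 0.045 -0.011 -0.999] x-az 20.8 F [ 1.5  0.3 -9.2] w 0.0247
```

View pics/s4.png

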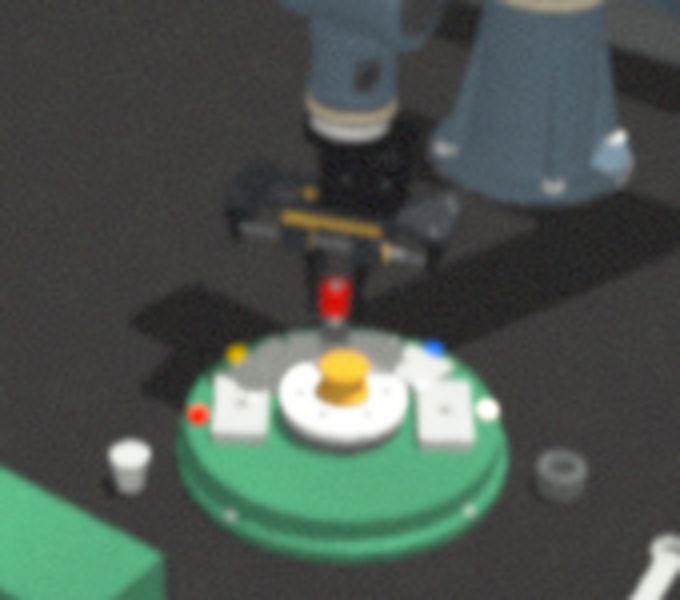

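Request:
play_rows:
  commands:
    - {"x": 0,"y": 0,"z": -2.5,"spin": 0}
    - {"x": 0,"y": 0,"z": -1,"spin": 0}
    - {"x": 0,"y": 0,"z": -0.5,"spin": 0}
    - {"x": 0,"y": 0,"z": 0,"spin": 0}

```text
time: 6.55
position: [0.4849, 0.0818, 0.0934]
tool_rot: [0.983, 0.18, 0.021, 0.009]
ft_force: [1.9, 0.5, -9.9]
grip_width: 0.0252
```

```bash
python3 - <<'E'
from h import *
st()
E
```

```text
t 6.55 gp [0.484  0.082  0.1121] zax [ 0.045 -0.011 -0.999] x-az 20.8 F [ 1.9  0.5 -9.9] w 0.0252
```

```bash
cat > plan.py <<'E'
from h import *
import sys
C=np.array([.549,.137])
def plan(daz,n,spin,zt,c=C,r=.085):
    o=robot.get_obs();T=Ttool(o);g=gp(o);M=T[:3,:3]
    e=g[:2]-c;az=np.arctan2(e[1],e[0]);print('az %.2f r %.2f'%(np.degrees(az),1e3*np.hypot(*e)),'q6 %.2f q1 %.2f'%(o['q'][5],o['q'][0]))
    for i in range(n):
        a=az+np.radians(daz)*(i+1); t=np.array([*(c+r*np.array([np.cos(a),np.sin(a)])),zt])
        d=M.T@(t-g)*1e3; print({'x':round(d[0],1),'y':round(d[1],1),'z':round(d[2],1),'spin':spin})
        g=t;M=M@R.from_rotvec([0,0,spin]).as_matrix()
if __name__=='__main__': plan(*map(eval,sys.argv[1:5])); st()
E
python3 plan.py 2.8 8 -.073 .112
```

```text
az -139.73 r 85.16 q6 1.16 q1 -0.06
{'x': np.float64(1.6), 'y': np.float64(3.8), 'z': np.float64(0.3), 'spin': -0.073}
{'x': np.float64(1.4), 'y': np.float64(3.9), 'z': np.float64(0.2), 'spin': -0.073}
{'x': np.float64(1.3), 'y': np.float64(3.9), 'z': np.float64(0.2), 'spin': -0.073}
{'x': np.float64(1.2), 'y': np.float64(4.0), 'z': np.float64(0.2), 'spin': -0.073}
{'x': np.float64(1.1), 'y': np.float64(4.0), 'z': np.float64(0.2), 'spin': -0.073}
{'x': np.float64(1.0), 'y': np.float64(4.0), 'z': np.float64(0.2), 'spin': -0.073}
{'x': np.float64(0.9), 'y': np.float64(4.0), 'z': np.float64(0.2), 'spin': -0.073}
{'x': np.float64(0.8), 'y': np.float64(4.1), 'z': np.float64(0.2), 'spin': -0.073}
t 6.55 gp [0.484  0.082  0.1121] zax [ 0.045 -0.011 -0.999] x-az 20.8 F [ 1.9  0.5 -9.9] w 0.0252
```

Request:
play_rows:
  commands:
    - {"x": 1.6,"y": 3.8,"z": 0.2,"spin": -0.073}
    - {"x": 1.4,"y": 3.9,"z": 0.2,"spin": -0.073}
    - {"x": 1.3,"y": 3.9,"z": 0.2,"spin": -0.073}
    - {"x": 1.2,"y": 4.0,"z": 0.2,"spin": -0.073}

```text
time: 6.95
position: [0.4936, 0.0729, 0.0925]
tool_rot: [0.945, 0.325, 0.017, 0.009]
ft_force: [1.5, 2.5, -9.2]
grip_width: 0.0248
```

```bash
python3 plan.py 2.8 5 -.073 .112
```

```text
az -131.22 r 85.10 q6 0.84 q1 -0.08
{'x': np.float64(1.0), 'y': np.float64(4.1), 'z': np.float64(-0.6), 'spin': -0.073}
{'x': np.float64(0.8), 'y': np.float64(4.1), 'z': np.float64(0.1), 'spin': -0.073}
{'x': np.float64(0.7), 'y': np.float64(4.1), 'z': np.float64(0.1), 'spin': -0.073}
{'x': np.float64(0.6), 'y': np.float64(4.1), 'z': np.float64(0.1), 'spin': -0.073}
{'x': np.float64(0.5), 'y': np.float64(4.1), 'z': np.float64(0.2), 'spin': -0.073}
t 6.95 gp [0.4929 0.073  0.1112] zax [ 0.038 -0.006 -0.999] x-az 38.0 F [ 1.5  2.5 -9.2] w 0.0248
```

Request:
play_rows:
  commands:
    - {"x": 1.0,"y": 4.1,"z": -0.6,"spin": -0.073}
    - {"x": 0.8,"y": 4.1,"z": -0.1,"spin": -0.073}
    - {"x": 0.7,"y": 4.1,"z": -0.1,"spin": -0.073}
    - {"x": 0.6,"y": 4.1,"z": -0.1,"spin": -0.073}
    - {"x": 0.5,"y": 4.1,"z": -0.1,"spin": -0.073}

```text
time: 7.45
position: [0.5046, 0.065, 0.0924]
tool_rot: [0.868, 0.497, 0.011, 0.006]
ft_force: [0.2, 1.8, -9.4]
grip_width: 0.0252
```

```bash
python3 plan.py 2.8 6 -.073 .112
```

```text
az -121.87 r 84.86 q6 0.43 q1 -0.09
{'x': np.float64(-0.1), 'y': np.float64(4.2), 'z': np.float64(-0.8), 'spin': -0.073}
{'x': np.float64(-0.1), 'y': np.float64(4.2), 'z': np.float64(0.1), 'spin': -0.073}
{'x': np.float64(-0.2), 'y': np.float64(4.1), 'z': np.float64(0.1), 'spin': -0.073}
{'x': np.float64(-0.3), 'y': np.float64(4.1), 'z': np.float64(0.1), 'spin': -0.073}
{'x': np.float64(-0.4), 'y': np.float64(4.1), 'z': np.float64(0.1), 'spin': -0.073}
{'x': np.float64(-0.5), 'y': np.float64(4.1), 'z': np.float64(0.1), 'spin': -0.073}
t 7.45 gp [0.5042 0.0649 0.1111] zax [ 0.024  0.001 -1.   ] x-az 59.6 F [ 0.2  1.8 -9.4] w 0.0252
```

Request:
play_rows:
  commands:
    - {"x": -0.1,"y": 4.2,"z": -0.8,"spin": -0.05}
    - {"x": 0,"y": 4.2,"z": -0.2,"spin": -0.05}
    - {"x": -0.1,"y": 4.2,"z": -0.1,"spin": -0.05}
    - {"x": -0.1,"y": 4.2,"z": -0.1,"spin": -0.05}
    - {"x": -0.1,"y": 4.2,"z": -0.1,"spin": -0.05}
    - {"x": -0.1,"y": 4.2,"z": -0.1,"spin": -0.05}

```text
time: 8.05
position: [0.5174, 0.0587, 0.0912]
tool_rot: [0.78, 0.626, 0.004, -0.002]
ft_force: [-0.4, 0.6, -9.8]
grip_width: 0.0252
```

```bash
python3 plan.py 2.8 6 -.05 .112
```

```text
az -111.94 r 84.59 q6 0.10 q1 -0.11
{'x': np.float64(-1.0), 'y': np.float64(4.0), 'z': np.float64(-2.1), 'spin': -0.05}
{'x': np.float64(-0.6), 'y': np.float64(4.1), 'z': np.float64(-0.0), 'spin': -0.05}
{'x': np.float64(-0.6), 'y': np.float64(4.1), 'z': np.float64(0.0), 'spin': -0.05}
{'x': np.float64(-0.6), 'y': np.float64(4.1), 'z': np.float64(0.0), 'spin': -0.05}
{'x': np.float64(-0.6), 'y': np.float64(4.1), 'z': np.float64(0.0), 'spin': -0.05}
{'x': np.float64(-0.6), 'y': np.float64(4.1), 'z': np.float64(0.0), 'spin': -0.05}
t 8.05 gp [0.5174 0.0585 0.1099] zax [ 0.003  0.008 -1.   ] x-az 77.4 F [-0.4  0.6 -9.8] w 0.0252
```

Request:
play_rows:
  commands:
    - {"x": -0.8,"y": 3.5,"z": -2.5,"spin": -0.04}
    - {"x": -0.5,"y": 4.1,"z": -0.8,"spin": -0.04}
    - {"x": -0.5,"y": 4.1,"z": -0.5,"spin": -0.04}
    - {"x": -0.5,"y": 4.1,"z": -0.4,"spin": -0.04}
    - {"x": -0.5,"y": 4.1,"z": -0.4,"spin": -0.03}

```text
time: 8.55
position: [0.5271, 0.0556, 0.0927]
tool_rot: [0.714, 0.7, -0.002, -0.01]
ft_force: [-0.9, -0.1, -10.3]
grip_width: 0.0249
```

```bash
python3 plan.py 2.5 4 0 .112
```

```text
az -104.79 r 84.43 q6 -0.10 q1 -0.11
{'x': np.float64(-1.3), 'y': np.float64(3.5), 'z': np.float64(-0.7), 'spin': 0}
{'x': np.float64(-0.6), 'y': np.float64(3.7), 'z': np.float64(-0.1), 'spin': 0}
{'x': np.float64(-0.5), 'y': np.float64(3.7), 'z': np.float64(-0.1), 'spin': 0}
{'x': np.float64(-0.3), 'y': np.float64(3.7), 'z': np.float64(-0.1), 'spin': 0}
t 8.55 gp [0.5274 0.0554 0.1114] zax [-0.017  0.012 -1.   ] x-az 88.8 F [ -0.9  -0.1 -10.3] w 0.0249
```

Request:
play_rows:
  commands:
    - {"x": -0.9,"y": 3.5,"z": -0.7,"spin": 0}
    - {"x": -0.6,"y": 3.5,"z": -0.3,"spin": 0}
    - {"x": -0.5,"y": 3.5,"z": -0.3,"spin": 0}
    - {"x": -0.4,"y": 2.5,"z": -0.2,"spin": 0}
    - {"x": 0,"y": 0,"z": 0,"spin": 0}
    - {"x": 0,"y": 0,"z": 0,"spin": 0}

```text
time: 9.15
position: [0.5377, 0.0534, 0.0926]
tool_rot: [0.715, 0.699, -0.004, -0.013]
ft_force: [-0.7, 1.0, -9.1]
grip_width: 0.0247
```

```bash
python3 plan.py 2.5 1 0 .112; python3 - <<'E'
from h import *
o=robot.get_obs();p=cams.camera('wrist');save(p,'w5.png')
np.savez('w5.npz',T=Ttool(o)@p['mount'],fx=p['fx'],fy=p['fy'],cx=p['cx'],cy=p['cy'])
p=cams.camera('scene');a=p['img'][120:270,200:370];cv2.imwrite('pics/s5.png',cv2.cvtColor(cv2.resize(a,None,fx=4,fy=4,interpolation=2),4))
E
```

```text
az -97.36 r 84.56 q6 -0.10 q1 -0.11
{'x': np.float64(-0.7), 'y': np.float64(3.6), 'z': np.float64(-0.8), 'spin': 0}
t 9.15 gp [0.5382 0.0531 0.1113] zax [-0.023  0.014 -1.   ] x-az 88.7 F [-0.7  1.  -9.1] w 0.0247
```

View pics/w5.png

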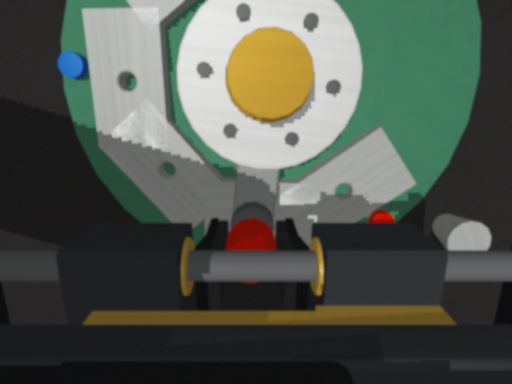

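View pics/s5.png

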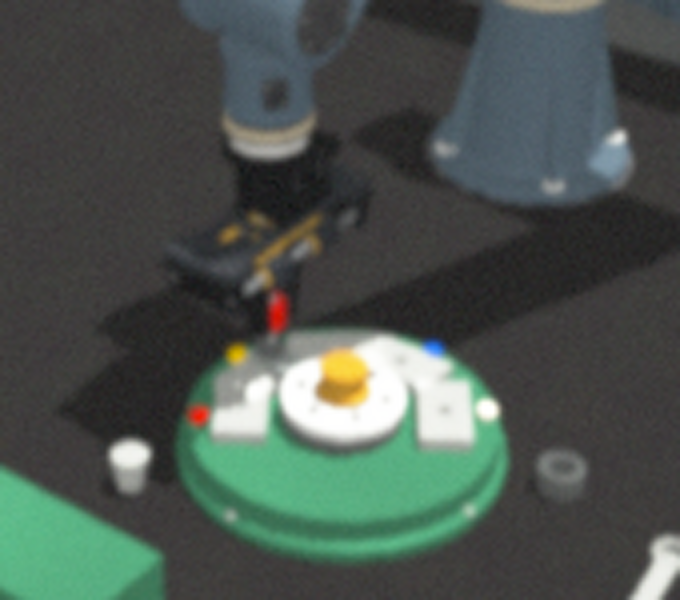

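Request:
play_rows:
  commands:
    - {"x": 0,"y": 0.5,"z": 1.2,"spin": 0}
    - {"x": 0,"y": 0.5,"z": 1,"spin": 0}
    - {"x": 0,"y": 0,"z": 0,"spin": 0}

```text
time: 9.55
position: [0.5383, 0.0533, 0.0905]
tool_rot: [0.715, 0.699, -0.004, -0.013]
ft_force: [-1.0, 0.1, -8.9]
grip_width: 0.0249
```

Request:
play_rows:
  commands:
    - {"x": 0,"y": 0,"z": 0.8,"spin": 0}
    - {"x": 0,"y": 0,"z": 0,"spin": 0}

```text
time: 9.75
position: [0.5383, 0.0533, 0.0905]
tool_rot: [0.715, 0.699, -0.004, -0.013]
ft_force: [-1.8, 0.4, -9.3]
grip_width: 0.0248
```

Request:
play_rows:
  commands:
    - {"x": 0,"y": 0,"z": 2,"spin": 0}
    - {"x": 0,"y": 0,"z": 1,"spin": 0}

```text
time: 9.95
position: [0.5385, 0.0533, 0.0901]
tool_rot: [0.715, 0.699, -0.003, -0.012]
ft_force: [-3.5, 1.3, 2.0]
grip_width: 0.0248
```

Request:
play_rows:
  commands:
    - {"x": 0,"y": 0,"z": 2,"spin": 0}

```text
time: 10.05
position: [0.5386, 0.0533, 0.0898]
tool_rot: [0.715, 0.699, -0.003, -0.012]
ft_force: [-5.1, 0.0, 12.4]
grip_width: 0.0252
```

Request:
play_rows:
  commands:
    - {"x": 0,"y": 0,"z": -1,"spin": 0}

```text
time: 10.15
position: [0.5387, 0.0533, 0.0911]
tool_rot: [0.715, 0.699, -0.003, -0.012]
ft_force: [-0.4, 0.5, -9.8]
grip_width: 0.0247
```

Request:
play_rows:
  commands:
    - {"x": 0,"y": 0,"z": 0.8,"spin": 0}

```text
time: 10.25
position: [0.539, 0.0532, 0.0902]
tool_rot: [0.715, 0.699, -0.003, -0.011]
ft_force: [-0.9, 0.2, 0.0]
grip_width: 0.025
```

Request:
play_rows:
  commands:
    - {"x": 0,"y": 0,"z": 0,"spin": 0}
    - {"x": 0,"y": 0,"z": 0,"spin": 0}
    - {"x": 0,"y": 0,"z": 0,"spin": 0}
  grip: 0.35

```text
time: 10.55
position: [0.5405, 0.0527, 0.0909]
tool_rot: [0.715, 0.699, -0.002, -0.01]
ft_force: [-0.2, 0.2, -0.5]
grip_width: 0.0301
```

```bash
cat > look.py <<'E'
from plan import *
import sys
plan(2,1,0,.109);st()
n=sys.argv[1]
p=cams.camera('wrist');save(p,n+'w.png')
p=cams.camera('scene');a=p['img'][160:250,220:340];cv2.imwrite('pics/'+n+'s.png',cv2.cvtColor(cv2.resize(a,None,fx=6,fy=6,interpolation=2),4))
E
python3 look.py l1
```

```text
az -95.49 r 84.88 q6 -0.10 q1 -0.11
{'x': np.float64(-0.3), 'y': np.float64(3.0), 'z': np.float64(0.5), 'spin': 0}
t 10.55 gp [0.5409 0.0525 0.1096] zax [-0.018  0.012 -1.   ] x-az 88.8 F [-0.2  0.2 -0.5] w 0.0301
```

View pics/l1w.png

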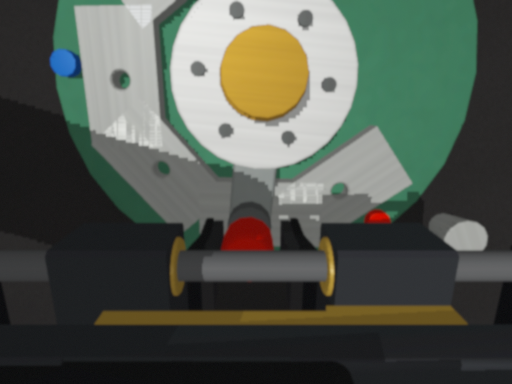

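View pics/l1s.png

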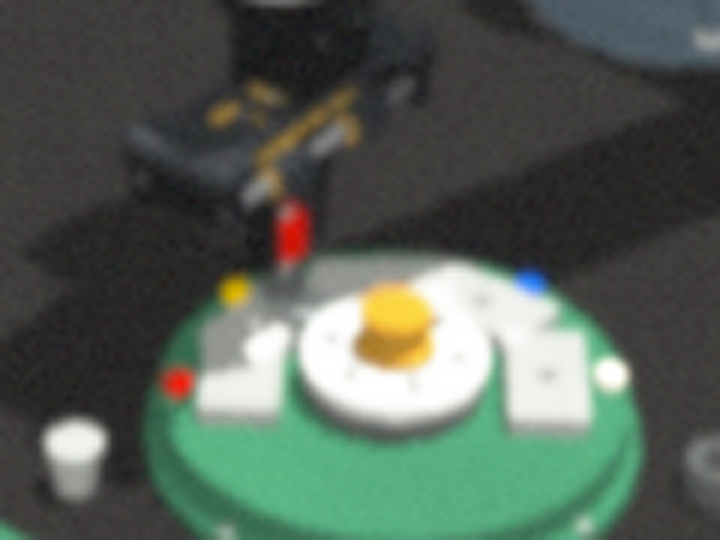

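Request:
play_rows:
  commands:
    - {"x": 0,"y": 2,"z": 0,"spin": 0}
    - {"x": -0.1,"y": 2,"z": 0,"spin": 0}

```text
time: 10.85
position: [0.5413, 0.0528, 0.0906]
tool_rot: [0.715, 0.699, -0.005, -0.013]
ft_force: [-5.1, 0.5, 2.2]
grip_width: 0.0306
```

Request:
play_rows:
  commands:
    - {"x": -0.1,"y": 2,"z": 0,"spin": 0}

```text
time: 10.95
position: [0.5413, 0.0529, 0.0905]
tool_rot: [0.714, 0.7, -0.006, -0.015]
ft_force: [-5.7, -0.3, 3.3]
grip_width: 0.0306
```

```bash
python3 look.py l2
```

```text
az -94.85 r 84.61 q6 -0.10 q1 -0.11
{'x': np.float64(-0.5), 'y': np.float64(2.9), 'z': np.float64(0.0), 'spin': 0}
t 10.95 gp [0.5419 0.0527 0.1091] zax [-0.03   0.012 -0.999] x-az 88.8 F [-5.7 -0.3  3.3] w 0.0306
```

View pics/l2w.png

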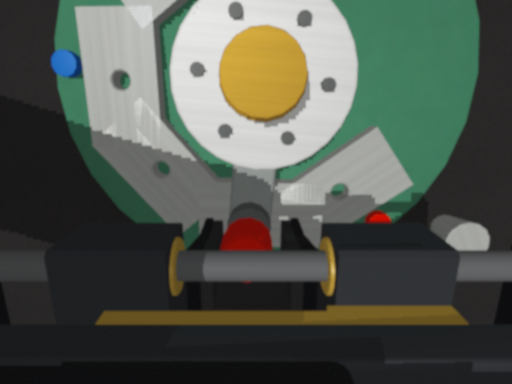

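```bash
cat > kz.py <<'E'
from plan import *
p=cams.camera('scene')
a=cv2.cvtColor(p['img'][160:250,220:340],cv2.COLOR_RGB2BGR); h=cv2.cvtColor(a,cv2.COLOR_BGR2HSV)
m=((h[...,0]<8)|(h[...,0]>172))&(h[...,1]>150)&(h[...,2]>70); m=m.astype(np.uint8)
n,l,s,c=cv2.connectedComponentsWithStats(m)
for i in range(1,n):
    if s[i,4]>15: print(c[i]+[220,160],s[i]+[220,160,0,0,0])
for az in (-98,-96,-94,-92,-90):
    for z in (.094,.102): 
        print(az,z,proj(p,[*(C+.085*np.array([np.cos(np.radians(az)),np.sin(np.radians(az))])),z]).round(1))
E
python3 kz.py; st=1; python3 - <<'E'
import cv2,numpy as np
for n in ['scene0.png']:
    a=cv2.imread('pics/'+n)[160:250,220:340];h=cv2.cvtColor(a,cv2.COLOR_BGR2HSV)
    m=(((h[...,0]<8)|(h[...,0]>172))&(h[...,1]>150)&(h[...,2]>70)).astype(np.uint8)
    k,l,s,c=cv2.connectedComponentsWithStats(m)
    for i in range(1,k):
        if s[i,4]>15: print('start',c[i]+[220,160],s[i])
E
python3 -c "
from plan import *
p=cams.camera('scene')
print(proj(p,[*(C+.085*np.array([np.cos(np.radians(-140)),np.sin(np.radians(-140))])),.094]))"
```

```text
[268.19148936 198.74468085] [265 194   7   9  47]
[249.11764706 223.41176471] [247 222   5   4  17]
-98 0.094 [267.4 200.4]
-98 0.102 [267.4 198.5]
-96 0.094 [266.8 200.8]
-96 0.102 [266.8 198.8]
-94 0.094 [266.2 201.1]
-94 0.102 [266.2 199.2]
-92 0.094 [265.6 201.5]
-92 0.102 [265.7 199.6]
-90 0.094 [265.1 201.9]
-90 0.102 [265.1 199.9]
start [283.81690141 195.98591549] [60 31  9 10 71]
start [248.88235294 223.41176471] [27 62  5  4 17]
[283.53473389 196.48114764]
```

Request:
play_rows:
  commands:
    - {"x": -0.1,"y": 2.5,"z": -0.8,"spin": 0}

```text
time: 11.25
position: [0.5424, 0.053, 0.0908]
tool_rot: [0.714, 0.7, -0.007, -0.016]
ft_force: [-4.6, 0.3, -2.7]
grip_width: 0.0303
```

Request:
play_rows:
  commands:
    - {"x": -0.1,"y": 3,"z": -0.5,"spin": 0}

```text
time: 11.35
position: [0.5448, 0.0529, 0.0907]
tool_rot: [0.714, 0.7, -0.008, -0.017]
ft_force: [-3.1, 0.2, -1.9]
grip_width: 0.0304
```

```bash
python3 plan.py 2.5 1 0 .109; python3 kz.py | head -2
```

```text
az -92.39 r 84.41 q6 -0.10 q1 -0.11
{'x': np.float64(-0.6), 'y': np.float64(3.7), 'z': np.float64(0.3), 'spin': 0}
t 11.35 gp [0.5455 0.0527 0.1094] zax [-0.034  0.013 -0.999] x-az 88.8 F [-3.1  0.2 -1.9] w 0.0304
[267.65909091 199.38636364] [265 194   6  10  44]
[249.11764706 223.41176471] [247 222   5   4  17]
```

Request:
play_rows:
  commands:
    - {"x": -0.1,"y": 2,"z": -0.3,"spin": 0}

```text
time: 11.5
position: [0.5496, 0.0524, 0.0913]
tool_rot: [0.714, 0.7, -0.006, -0.015]
ft_force: [-3.1, -0.5, -1.2]
grip_width: 0.0306
```

```bash
python3 plan.py 2.5 1 0 .109; python3 kz.py | head -1
```

```text
az -89.24 r 84.80 q6 -0.10 q1 -0.11
{'x': np.float64(-0.0), 'y': np.float64(3.7), 'z': np.float64(0.9), 'spin': 0}
t 11.50 gp [0.5501 0.0522 0.11  ] zax [-0.029  0.012 -0.999] x-az 88.8 F [-3.1 -0.5 -1.2] w 0.0306
[266.54347826 201.65217391] [264 197   6  10  46]
```

Request:
play_rows:
  commands:
    - {"x": -0.2,"y": 2,"z": -0.3,"spin": 0}

```text
time: 11.65
position: [0.5498, 0.0524, 0.0911]
tool_rot: [0.714, 0.7, -0.008, -0.017]
ft_force: [-7.5, -0.3, 0.3]
grip_width: 0.0304
```

```bash
python3 plan.py 2.5 1 0 .109; python3 kz.py | head -1
```

```text
az -89.02 r 84.85 q6 -0.10 q1 -0.11
{'x': np.float64(0.1), 'y': np.float64(3.7), 'z': np.float64(0.7), 'spin': 0}
t 11.65 gp [0.5505 0.0522 0.1098] zax [-0.035  0.013 -0.999] x-az 88.8 F [-7.5 -0.3  0.3] w 0.0304
[266.54347826 201.65217391] [264 197   6  10  46]
```

The knob dropped: its image row went from 199.4 to 201.7, and the lateral force climbed as the hand stopped. I'll back off and open.

Request:
play_rows:
  commands:
    - {"x": 0,"y": -2.5,"z": 0,"spin": 0}
    - {"x": 0,"y": 0,"z": 0,"spin": 0}

```text
time: 11.9
position: [0.5493, 0.0523, 0.0916]
tool_rot: [0.714, 0.7, -0.006, -0.015]
ft_force: [-3.3, -0.8, -1.2]
grip_width: 0.0305
```

Request:
play_rows:
  commands:
    - {"x": 0,"y": 0,"z": 0,"spin": 0}
    - {"x": 0,"y": 0,"z": 0,"spin": 0}
    - {"x": 0,"y": 0,"z": 0,"spin": 0}
    - {"x": 0,"y": 0,"z": 0,"spin": 0}
  grip: 0.65

```text
time: 12.3
position: [0.5542, 0.0516, 0.0931]
tool_rot: [0.715, 0.699, -0.003, -0.011]
ft_force: [0.1, -1.0, -0.0]
grip_width: 0.0529
```

```bash
python3 kz.py; python3 look.py l3
```

```text
[265.02631579 201.27631579] [261 196   9  11  76]
[248.88235294 223.41176471] [247 222   5   4  17]
-98 0.094 [267.4 200.4]
-98 0.102 [267.4 198.5]
-96 0.094 [266.8 200.8]
-96 0.102 [266.8 198.8]
-94 0.094 [266.2 201.1]
-94 0.102 [266.2 199.2]
-92 0.094 [265.6 201.5]
-92 0.102 [265.7 199.6]
-90 0.094 [265.1 201.9]
-90 0.102 [265.1 199.9]
az -86.26 r 85.82 q6 -0.10 q1 -0.11
{'x': np.float64(1.1), 'y': np.float64(2.9), 'z': np.float64(2.8), 'spin': 0}
t 12.35 gp [0.5546 0.0514 0.1118] zax [-0.02   0.012 -1.   ] x-az 88.8 F [-0.2  0.6  0.1] w 0.0544
```

View pics/l3s.png

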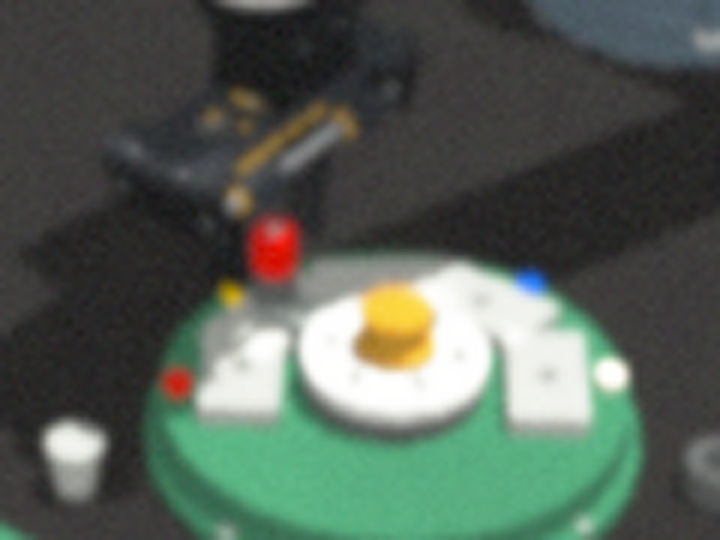

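View pics/l3w.png

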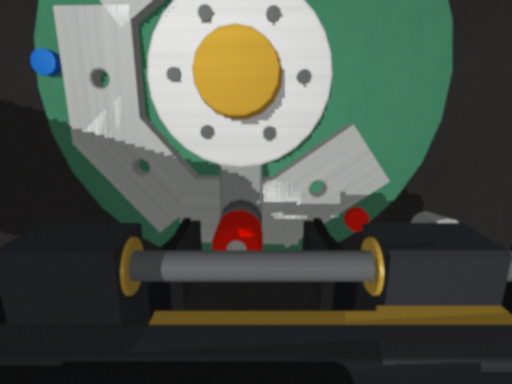

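The knob's height matches home (about 94 mm at azimuth -91). I'll lift the hand clear.

Request:
play_rows:
  commands:
    - {"x": 0,"y": -3,"z": -4,"spin": 0}
    - {"x": 0,"y": -2,"z": -8,"spin": 0}
    - {"x": 0,"y": 0,"z": -12,"spin": 0}
    - {"x": 0,"y": 0,"z": -20,"spin": 0}
    - {"x": 0,"y": 0,"z": -25,"spin": 0}
    - {"x": 0,"y": 0,"z": -25,"spin": 0}
    - {"x": 0,"y": 0,"z": -20,"spin": 0}
    - {"x": 0,"y": 0,"z": 0,"spin": 0}

```text
time: 13.25
position: [0.5507, 0.0504, 0.2166]
tool_rot: [0.715, 0.699, -0.002, -0.01]
ft_force: [1.4, -0.0, -0.4]
grip_width: 0.0563
```

Request:
play_rows:
  commands:
    - {"x": 0,"y": 0,"z": 0,"spin": 0}
    - {"x": 0,"y": 0,"z": 0,"spin": 0}
    - {"x": 0,"y": 0,"z": 0,"spin": 0}
    - {"x": 0,"y": 0,"z": 0,"spin": 0}

```text
time: 13.65
position: [0.5488, 0.0506, 0.2151]
tool_rot: [0.715, 0.699, -0.004, -0.012]
ft_force: [-0.2, -0.9, 0.6]
grip_width: 0.0569
```

```bash
python3 kz.py|head -2; python3 - <<'E'
from h import *
o=robot.get_obs();p=cams.camera('wrist');save(p,'w6.png');st()
np.savez('w6.npz',T=Ttool(o)@p['mount'],fx=p['fx'],fy=p['fy'],cx=p['cx'],cy=p['cy'])
p=cams.camera('scene');a=p['img'][160:250,220:340];cv2.imwrite('pics/s6.png',cv2.cvtColor(cv2.resize(a,None,fx=6,fy=6,interpolation=2),4))
E
```

```text
[265.16666667 200.97435897] [261 196  10  11  78]
[248.88235294 223.41176471] [247 222   5   4  17]
t 13.75 gp [0.5492 0.0504 0.2338] zax [-0.021  0.012 -1.   ] x-az 88.8 F [-0.3 -0.3  0.1] w 0.0560
```

View pics/w6.png

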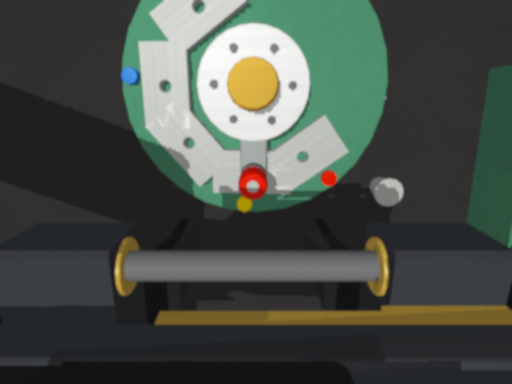

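View pics/s6.png

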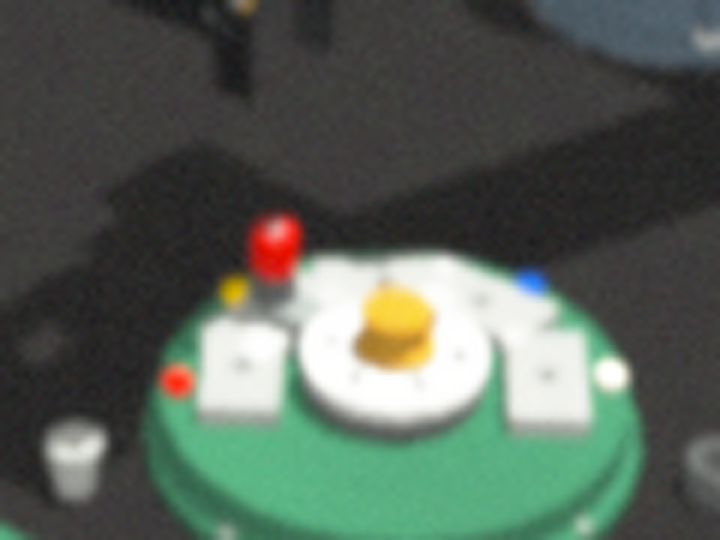

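```bash
cat > f.py <<'E'
from m import *
C=np.array([.549,.137])
for z in (.107,.115):
    k=atz(p,(252.7,184.8),z,T)[:2]-C; print(z,np.degrees(np.arctan2(k[1],k[0])),1e3*np.hypot(*k))
b,_=blob(252,84,30); print('brass',atz(p,b,.090,T))
E
python3 f.py w6; python3 kz.py|head -1
```

```text
0.107 -90.84348358430995 85.6257645602428
0.115 -90.72978805909044 83.60072407125482
brass [0.54923668 0.13432807 0.09      ]
[265.14666667 201.12      ] [261 196  10  11  75]
```

Both views agree that the pin is home (radius 85.6 mm at home height, against 85 expected). Handing in.

```bash
python3 -c "
from h import *
print(robot.hand_in()); st()"
```

```text
the job is handed in; nothing more can be done
None
the job is handed in; nothing more can be done
```

The pin is home in the yellow station's hole and the job was handed in at about 14 s. The hand-in gives no verdict, so this rests on my own measurements.

**What I did:** I gripped the knob and drew the pin up about 11–12 mm over its start hole. I swung the arm from azimuth -140° to about -97° and let the pin down onto the plate. Then I opened the fingers to a loose cage, so only the spring pressed the pin, and pushed along the plate until it dropped. Finally I opened the gripper and lifted it clear.

**Last checks:**
- **Drop:** in the scene view the knob fell about 2 pixels, as an 8 mm drop should show. The sideways force rose to 7.5 N while the hand stopped.
- **Position:** after lifting, the scene view matched home height. In the wrist view the knob is at azimuth -90.8°, where I had measured the yellow hole at about -91 to -92°. Its radius came out at 85.6 mm against 85 mm given. The wrist radius check is weak on its own: a pin left on the plate would have read 83.6 mm.
- **Bystanders:** the nut and collet looked unmoved in the pictures. I did not measure the others, but the hand stayed well above them.

**Less clean:**
- **Landing force:** on the first landing one row pressed too far. The tool read 12.4 N, so the pin was probably near 20 N on the plate, below the 25 N limit. I backed off at once and landed again at about 0 N on the tool.
- **Hand tilt:** the hand tilted up to about 2.7° along the way, with no effect that I could see.

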